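# A dose from the hand-cleaner pump under the tool rail

## Task

Take a dose from the hand-cleaner pump: turn its spout round so it points forward over the drip tray, stand the open steel cup upright on the tray with the spout tip over the middle of its mouth and let go of it, then press down with the fingertips on the pump head itself, not on the spout, until it is fully down at its stop, and let it rise again. Leave the cup standing under the spout, and do not disturb the spray can, grease jar, oil bottle or wrench.

Things in the scene. Friction and masses are not known exactly. Their poses are not given: they have to be found in the camera images.
- dispenser: Pump dispenser fixed to the bench: white bottle (74 mm diameter, shoulder at 118 mm, grey collar 41 mm diameter up to 173 mm) on an aluminium bracket 4 mm thick whose front is a drip tray. Origin on the bench under the vertical pump axis; -x is its front, towards the drip tray; z up. The plate spans x -140 to +40 mm, y -58 to +58 mm.
- tray_center (a point): Centre of the drip tray's floor, 90.5 mm in front of the pump axis, 4 mm above the bench. The floor is flat, 93 mm (along the dispenser's x) by 110 mm (y), inside a rim 3 mm thick that stands 6 mm above the floor.
- pump_head: The grey round pump head that is pressed: 35 mm diameter, 18 mm thick, flat top. Origin at the centre of its top, on the pump axis, 210 mm above the bench when up; z up. It moves straight down and the spring pushes it back up; it turns with the spout.
- spout_tip (a point): Outlet, the lowest point of the spout's downturned end: 85 mm from the pump axis, 177 mm above the bench when the pump is up. The spout is a grey round bar 11 mm thick fixed to the head; it runs out nearly level (its axis 201 mm above the bench at the head, 197 mm at 72 mm out, then bent down).
- pump_swivel (a joint): Turn of head and spout about the pump axis, rad: 0 = spout points to the dispenser's front (-x, over the drip tray), positive = counter-clockwise seen from above. Starts turned aside at +0.55 to +1.3 (towards the dispenser's -y side); friction of 0.04 N m, so it can be pushed round by the spout and stays where it is left.
- pump_plunger (a joint): Stroke of the pump head, m: 0 = fully up, 0.018 = pressed down to its stop. Spring: 4 N to start it, 11 N at the stop.
- toolrail: Fixed tool rail over the dispenser: a level steel strip 600 mm long (y) on two posts 18 mm square, 285 mm either side of its middle. Origin on the bench under the middle of the strip's front edge; the strip spans x 0 to +46 mm, its underside 288 mm up; -x is the open front. A wooden hex-key block (45 by 85 mm, keys up to 110 mm high) stands under it at x +30, y +200 mm.
- cup: The open steel cup, straight-sided and round, loose: 64 mm outside diameter, 55 mm high, wall 3 mm, floor 4 mm, 0.1 kg. Origin at the centre of its underside, z up along its axis.
- spray_can: Bystander: spray can, 53 mm diameter, 168 mm high with its black cap, upright, loose. Origin at the centre of its underside.
- grease_jar: Bystander: closed white plastic jar with black lid, 68 mm diameter, 62 mm high, loose. Origin at the centre of its underside.
- oil_bottle: Bystander: small grey plastic bottle with black cap, 42 mm diameter, 125 mm high, upright, loose. Origin at the centre of its underside.
- wrench: Bystander: steel wrench 170 mm long lying flat on the bench in front of the dispenser, long side along its x axis. Origin at the middle of its underside.
- rail_edge (a point): Middle of the strip's lower front edge, 288 mm above the bench. The pump axis stands 2 to 10 mm behind this edge line, so the strip is right over the pump head, 78 mm above it, and only a tool leaned towards the front gets in. Screwdrivers hang through the strip (handles up to 370 mm, blades down to 210 mm high) from 130 mm either side of the middle.
There are look-alikes about, which are no part of the job. Several things look just like the cup: the one meant starts farthest from the robot's base.

How it is judged:
By the outcome, as a careful person would: the job done as asked, in the order asked, and still so for the second after the job is handed in, with the robot touching nothing.
It also fails if it takes over 72 s, if anything falls off the work surface, if the arm or the gripper's body presses on something with over 40 N, if the wrist force passes 120 N, or if a joint passes its speed limit or range.

## Robot

A 6-joint arm with a two-finger parallel gripper is mounted at the origin on the work surface. World frame = base frame: x ahead of the robot, y to its left, z up, the work surface at z = 0. Lengths are in mm, angles in rad, forces in N, time in s.
With the tool pointing down it reaches from about 300 to 775 mm from the base axis. Payload 14.6 kg.
Tool frame: the origin (TCP) lies midway between the tips of the shut fingers; the grasp point (between the pads) lies manip.grasp_offset behind it (manip.grasp_offset is the distance from the TCP to the grasp point, in mm); z points along the fingers, y is the direction in which the jaws open and shut (so a half turn about z gives the same grasp; the last joint's range is limited). The gripper opens to 94 mm and grips with 3 to 60 N. Pads are 16 mm wide; open, the fingers measure 119 mm over their backs; the gripper's body (75 mm by 177 mm) begins 78 mm behind the grasp point.
Start: joints at [-1.22, 0.3, 1.521, -0, 1.321, -0.067], TCP at [223.155, -502.684, 205.446] pointing down, gripper open.
Joint ranges: [-3.03, 3.03], [-0.79, 2.21], [0.23, 2.52], [-1.04, 4.18], [0, 3.07], [-2.55, 2.55]. Speed limits (rad/s): [2.22, 2.22, 2.57, 3.14, 3.14, 3.14].

## Interface

Orientations are given as [roll, pitch, yaw] about the fixed x, y, z axes, in that order (R = Rz(yaw) Ry(pitch) Rx(roll)).
In Python, from cell import monitor, vision, order, manip gives the robot as it stands.
- The arm moves only by the shell command python3 -m jog 'ROWS' [FORCE]. ROWS is JSON, a list of rows, each a list of 7 numbers: the shift along the tool's x, y, z in cm, then the turn, a rotation vector about the tool's x, y, z in rad, then the opening in per cent of the stroke, from 0 (shut) to 100 (fully open). In form: [[tx, ty, tz, rx, ry, rz, jaw], ...]. A call has 1 to 8 rows; each row shifts and turns the commanded pose from where the row before left it, along the tool's axes as they then stand; what a row does not reach is not made up. A row lasts 1/10 s, in which the tool goes at most 50 mm and 8.59 degrees, less where a joint would pass 70% of its speed; a pose out of reach is approached as far as the arm can. A call is refused whole if a number of a shift passes 5 or a number of a turn 0.15, either way. A call with a gripper value outside its range is refused whole. The fingers move at their own pace and stop on an object; FORCE is the grip in N (left out, the last holds). Time passes only in rows, so rows that do not move let the fingers close. It gives the time, the measured TCP pose, the force and the opening at its end, in the units of the state.
- monitor.read_state(): the state, without advancing time (a new reading comes with each control period).
- vision.camera(name): name is "side" or "top" or "wrist"; returns a dict with "color" (480x640x3 uint8, blue, green, red), "fx", "fy", "cx", "cy" (pixels), "cam_to_world" (4x4, takes a point from camera to world coordinates); the wrist camera has in their place "tool_from_camera" (4x4, takes a point from camera to tool coordinates, whose origin is the TCP and whose axes are the flange's). Camera axes: x right, y down, z forward; pixel columns grow to the right and rows downward; lengths in mm; the calibration is good to about 2 mm. A picture is of the moment at which its call begins: read the wrist's pose just before it. There is no depth.
- order.sign_off(): hands the job in, once; it reports no verdict.
The state is a dict: "clock": time; "joints": joint angles; "qd": joint speeds; "effort": joint torques, N m; "eef_pos": TCP position; "eef_rot": TCP orientation; "wrist_force": force on the tool from outside, world axes, zero at the start; "moment": the same for the moment, N m; "finger_gap": finger opening in mm.
Only numpy, scipy, OpenCV 4.12 (cv2) and the standard library are available. Lean on these libraries where they do the work, as an engineer would, in place of code of your own. Each camera call takes 0.05 s, during which the arm holds its last target.

## Working session

There is one attempt and no reset: what is moved stays moved. The work goes in short steps, Python scripts to look and compute and a shell command to move; the robot and the scene stay as the last step left them, time stands still between calls to the robot, and variables do not carry over. Pictures are saved under pics/ and viewed, and the job is handed in when it is done.

```bash
ls; mkdir -p pics; python3 - <<'E'
from cell import monitor, vision, order, manip
import cv2
print(monitor.read_state()); print(manip.grasp_offset, [a for a in dir(manip) if a[0]!='_'])
for n in ("side","top","wrist"):
    c=vision.camera(n); cv2.imwrite(f"pics/{n}0.png",c["color"])
    print(n,c["fx"],c["fy"],c["cx"],c["cy"]); print(c.get("cam_to_world",c.get("tool_from_camera")))
E
```

```text
pics
{'clock': 0.0, 'joints': array([-1.21961825e+00,  3.00447512e-01,  1.52158827e+00,  4.41931620e-06,
        1.32071072e+00, -6.66028008e-02]), 'qd': array([-0.00106548,  0.00010185, -0.00142124,  0.0003498 , -0.0014888 ,
        0.00072731]), 'effort': array([-5.08915873e-04, -5.31813526e+01, -3.52738559e+01,  7.08053727e-02,
        2.44317355e-02, -1.04346250e-04]), 'eef_pos': array([ 223.05761665, -502.44390667,  204.89623397]), 'eef_rot': array([-3.14044165e+00, -8.10638353e-05,  4.17779739e-01]), 'wrist_force': array([ 0.51030943, -0.08435403,  0.15656098]), 'moment': array([ 0.01497696, -0.01303026,  0.0485216 ]), 'finger_gap': 94.19870479654388}
18.8 ['Unreachable', 'grasp_offset']
side 568.4376543444506 568.4376543444506 322.2387524473813 234.63386429641554
[[-8.93129596e-01 -3.11526810e-01  3.24454268e-01  1.14260957e+02]
 [-4.49739506e-01  6.30264507e-01 -6.32851506e-01  6.89178165e+02]
 [-7.34179841e-03 -7.11138312e-01 -7.03013798e-01  9.50790081e+02]
 [ 0.00000000e+00  0.00000000e+00  0.00000000e+00  1.00000000e+00]]
top 558.9218502258198 558.9218502258198 321.551559189379 241.47271021535258
[[-1.48257857e-02 -9.97591830e-01  6.77549768e-02  4.05917350e+02]
 [-9.99453226e-01  1.67881226e-02  2.84852078e-02 -1.91557396e+01]
 [-2.95540894e-02 -6.72956145e-02 -9.97295270e-01  1.27978021e+03]
 [ 0.00000000e+00  0.00000000e+00  0.00000000e+00  1.00000000e+00]]
wrist 394.0202229458685 394.0202229458685 319.3018653687955 241.9131433542216
[[ 3.01690186e-04 -9.60145033e-01 -2.79502100e-01  8.15783115e+01]
 [ 9.99999198e-01  6.33545920e-04 -1.09697217e-03 -3.93331551e-01]
 [ 1.23032979e-03 -2.79501545e-01  9.60144454e-01 -1.80165166e+02]
 [ 0.00000000e+00  0.00000000e+00  0.00000000e+00  1.00000000e+00]]
```

View pics/side0.png

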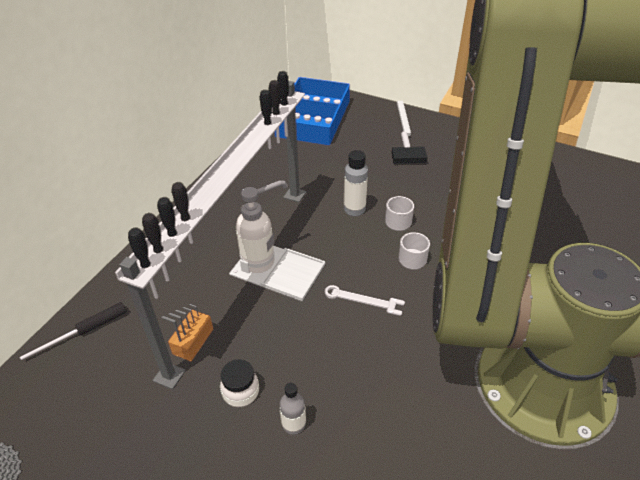

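View pics/top0.png

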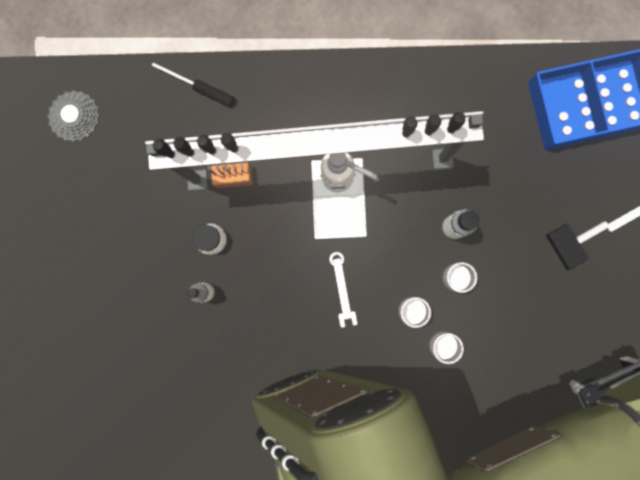

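View pics/wrist0.png

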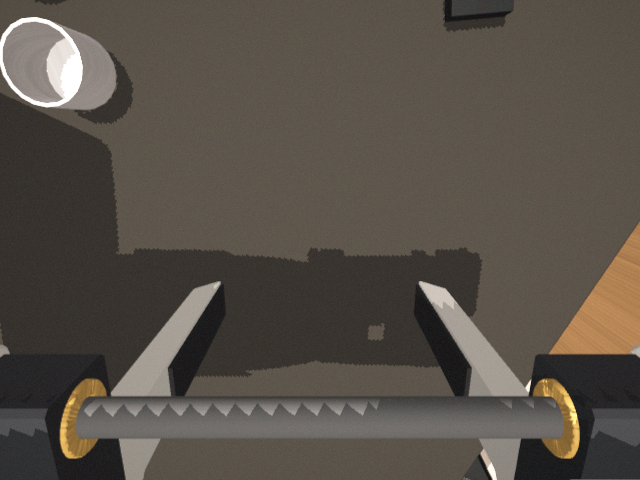

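Top view: three cup look-alikes at (460,278), (415,312) and (447,348). The spray can is at (460,223), the jar at (210,238), the oil bottle at (202,293) and the wrench at (342,288). The pump head is near (337,160), with its spout towards (377,177).

```bash
cat > h.py <<'E'
import numpy as np, cv2
from cell import monitor, vision, order, manip
from scipy.spatial.transform import Rotation as R
def ray(c,u,v,T=None):
    T=np.array(c["cam_to_world"] if T is None else T); d=T[:3,:3]@np.array([(u-c["cx"])/c["fx"],(v-c["cy"])/c["fy"],1.])
    return T[:3,3],d/np.linalg.norm(d)
def onz(c,u,v,z,T=None):
    o,d=ray(c,u,v,T); return o+d*(z-o[2])/d[2]
def proj(c,p,T=None):
    T=np.array(c["cam_to_world"] if T is None else T); q=T[:3,:3].T@(np.array(p,float)-T[:3,3])
    return np.array([c["fx"]*q[0]/q[2]+c["cx"],c["fy"]*q[1]/q[2]+c["cy"]])
def tri(rays):
    A=sum(np.eye(3)-np.outer(d,d) for o,d in rays); b=sum((np.eye(3)-np.outer(d,d))@o for o,d in rays)
    return np.linalg.solve(A,b)
def wristT(c,s):
    M=np.eye(4); M[:3,:3]=R.from_euler('xyz',s["eef_rot"]).as_matrix(); M[:3,3]=s["eef_pos"]
    return M@np.array(c["tool_from_camera"])
E
python3 - <<'E'
from h import *
c=vision.camera("top"); im=c["color"]
g=im.min(axis=2)
m=((g>150)*255).astype(np.uint8)
n,l,st,ce=cv2.connectedComponentsWithStats(m)
for i in range(1,n):
    if st[i,4]>60: print(st[i],ce[i].round(1), onz(c,*ce[i],0)[:2].round(0))
for u,v in ((460,278),(415,312),(447,348)):
    p=onz(c,u,v,55); print("cup",p.round(0),np.hypot(*p[:2]).round(0))
s=cv2.resize(im[100:370,290:500],None,fx=3,fy=3,interpolation=cv2.INTER_CUBIC)[:,:630]
cv2.imwrite("pics/topc.png",cv2.resize(im[110:250,290:490],None,fx=4,fy=4,interpolation=cv2.INTER_CUBIC))
cv2.imwrite("pics/topd.png",cv2.resize(im[200:370,390:500],None,fx=3.5,fy=3.5,interpolation=cv2.INTER_CUBIC))
c=vision.camera("side"); im=c["color"]
cv2.imwrite("pics/sidec.png",cv2.resize(im[140:320,220:440],None,fx=3.3,fy=3.3,interpolation=cv2.INTER_CUBIC))
E
```

```text
[303   2  16  16 125] [311.6   8.9] [1044.   33.]
[  34   15  555   41 6829] [247.5  42.3] [967. 185.]
[430  17  16  16 137] [437.4  25.5] [ 995. -262.]
[152  63  42  21 160] [172.4  73.2] [897. 364.]
[619  69  10   9  68] [623.2  73.1] [ 870. -684.]
[597  74   9   9  66] [600.9  78.2] [ 860. -633.]
[574  79  10   9  70] [578.4  83.2] [ 849. -581.]
[622  83  10   9  71] [626.9  87. ] [ 837. -691.]
[600  88  10   9  70] [604.5  92.1] [ 827. -640.]
[578  93   9   9  69] [582.  97.] [ 816. -588.]
[626  97  10   9  71] [630.5 100.9] [ 804. -697.]
[604 102   9   9  68] [608.1 106. ] [ 794. -646.]
[ 60 104  19  19 305] [ 69.  113.1] [807. 610.]
[581 107  10   9  68] [585.6 110.9] [ 784. -595.]
[464 111  19   5  62] [473.  113.1] [ 785. -338.]
[630 111  10   9  70] [634.2 114.9] [ 772. -704.]
[559 112   9   9  68] [563.1 115.8] [ 773. -543.]
[  148   114   336   125 11276] [324.4 160.8] [680.   8.]
[607 116  10   9  69] [611.8 119.9] [ 761. -653.]
[585 121   9   9  67] [589.  124.9] [ 751. -601.]
[562 126  10   9  68] [566.7 129.9] [ 740. -550.]
[577 206  63  37 571] [610.  224.7] [ 520. -637.]
[444 216   8  15  78] [447.5 224. ] [ 528. -271.]
[329 252  28  76 765] [342.1 290.2] [381. -28.]
[446 262  31  31 688] [460.4 277.2] [ 406. -297.]
[400 297  31  31 736] [415.  311.9] [ 329. -192.]
[432 333  32  31 699] [446.8 347.5] [ 249. -261.]
[271 445  11  14  61] [274.5 450.7] [ 24. 130.]
[282 456  15  15  75] [286.5 461.3] [  1. 103.]
cup [ 405. -284.   55.] 494.0
cup [ 332. -185.   55.] 380.0
cup [ 254. -251.   55.] 358.0
```

View pics/topc.png

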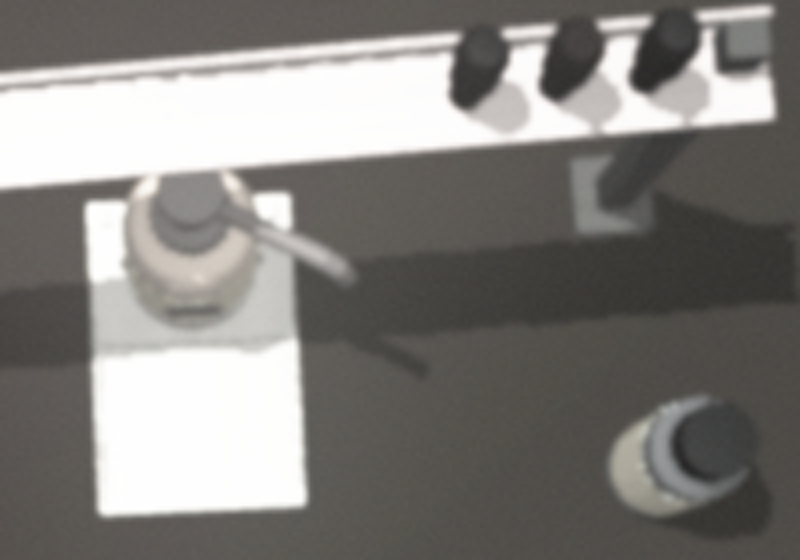

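View pics/topd.png

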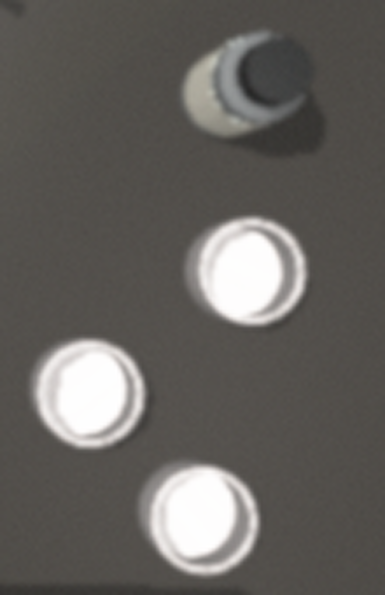

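View pics/sidec.png

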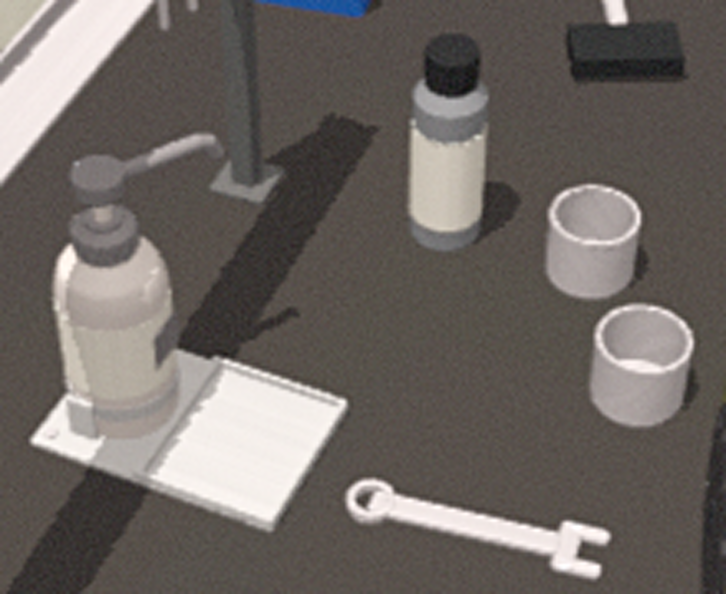

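```bash
python3 - <<'E'
from h import *
c=vision.camera("top"); s=vision.camera("side")
t=lambda u,v:(u/4+290,v/4+110); sd=lambda u,v:(u/3.3+220,v/3.3+140)
FL=onz(c,*t(98,516),10);FR=onz(c,*t(307,505),10);BL=onz(c,*t(84,202),4);BR=onz(c,*t(290,192),4)
for n,p in zip(("FL","FR","BL","BR"),(FL,FR,BL,BR)): print(n,p.round(1))
x=(BL+BR-FL-FR)[:2]; x/=np.linalg.norm(x); y=(FL+BL-FR-BR)[:2]; 
print("w,l",np.linalg.norm(FL-FR),np.linalg.norm(((BL+BR-FL-FR)/2)[:2]), "yawx",np.arctan2(x[1],x[0]),"yawy",np.arctan2(-y[0],y[1]))
mid=(FL+FR+BL+BR)[:2]/4; print("axis from plate centre", mid+50*x)
# side corners of plate: right crop (346,402), front-left crop (272,528), back (33,437)
for q,z in (((346,402),10),((272,528),10),((33,437),4)): print("side",onz(s,*sd(*q),z).round(1))
print("headtop side",onz(s,*sd(98,171),210).round(1), "top view",onz(c,*t(192,193),210).round(1))
rt=ray(c,*t(340,278)); 
print("tip top z182",onz(c,*t(345,276),185).round(1),"side",onz(s,*sd(216,148),185).round(1))
for u,v in ((290-290,0),): pass
for q in ((0,187),(775,119)): print("rail edge",onz(c,*t(*q),288).round(1), onz(c,*t(*q),292).round(1))
for q in ((148,168),(483,139)): print("rail ends",onz(c,*q,290).round(1))
print("can top",onz(c,*t(716,437),168).round(1), "can bottom side",onz(s,*sd(446,232),0).round(1))
E
```

```text
FL [498.1  33.1  10. ]
FR [502.4 -85.9  10. ]
BL [680.7  38.9   4. ]
BR [684.  -80.1   4. ]
w,l 119.05887567516335 182.19292935251136 yawx 0.031844465803455804 yawy 0.03180879568258941
axis from plate centre [641.25518689 -21.89151705]
side [504.1 -82.8  10. ]
side [497.7  36.   10. ]
side [681.3  34.5   4. ]
headtop side [641.9 -22.4 210. ] top view [639.6 -22.9 210. ]
tip top z182 [602.  -97.7 185. ] side [604.1 -99.  185. ]
rail edge [627.1  63.7 288. ] [626.3  63.4 292. ]
rail edge [ 650.5 -283.3  288. ] [ 649.5 -282.2  292. ]
rail ends [611.6 321.1 290. ]
rail ends [ 651.4 -281.5  290. ]
can top [ 520.7 -280.7  168. ] can bottom side [ 518.4 -279.8    0. ]
```

Dispenser axis is at about (641,-22) with yaw about 0.032. Swivel is about +1.06, and the rail edge at the pump is at x≈633, so the axis sits 8 mm behind it. The cup meant is top pixel (460,278) → (405,-284), 494 mm from the base; the other two are at 380 and 358 mm.

First I raise the tool, undo the yaw and lean it forward 45°.

```bash
cat >> h.py <<'E'
def go(pos,lean=None,yaw=None):
    s=monitor.read_state(); M=R.from_euler('xyz',s["eef_rot"])
    d=M.inv().apply(np.array(pos,float)-s["eef_pos"])/10
    print("shift cm (tool, before turn)",d.round(2))
    if lean is not None:
        # tool z: forward-down ; lean from vertical
        T=R.from_euler('z',yaw)*R.from_euler('y',np.pi-0)*R.from_euler('z',np.pi)  # Rx(pi)
        T=T*R.from_euler('y',lean)
        print("turn",(M.inv()*T).as_rotvec().round(3),"shift after turn",(T.inv().apply(np.array(pos,float)-s["eef_pos"])/10).round(2))
def st():
    s=monitor.read_state(); M=R.from_euler('xyz',s["eef_rot"]).as_matrix()
    print("t",round(s["clock"],2),"pos",s["eef_pos"].round(1),"z",M[:,2].round(3),"y",M[:,1].round(3),"gap",round(s["finger_gap"],1),"F",s["wrist_force"].round(1),"q",s["joints"].round(2))
E
python3 -m jog '[[0,0,-4,0,0,0.13,0],[0,0,-4,0,0,0.13,0],[0,0,-4,0,0,0.126,0],[0,0,0,0,0.13,0,0],[0,0,0,0,0.13,0,0],[0,0,0,0,0.13,0,0],[0,0,0,0,0.13,0,0],[0,0,0,0,0.13,0,0]]' 5
python3 -m jog '[[0,0,0,0,0.135,0,0]]'
python3 - <<'E'
from h import *; st(); go([500,-150,300],0.785,0.03)
E
```

```text
clock: 1.15
eef_pos: [222.9, -502.9, 326.2]
eef_rot: [3.139, -0.655, 0.032]
wrist_force: [0.7, -0.2, 0.4]
finger_gap: 33.4
clock: 1.25
eef_pos: [222.9, -503.0, 326.3]
eef_rot: [3.138, -0.79, 0.033]
wrist_force: [0.7, 0.4, -0.5]
finger_gap: 25.0
t 1.25 pos [ 222.9 -503.   326.3] z [ 0.71   0.02  -0.704] y [ 0.031 -1.     0.002] gap 25.0 F [ 0.7  0.4 -0.5] q [-1.58  0.18  1.58  0.79  1.47 -0.16]
shift cm (tool, before turn) [ 18.44 -34.44  22.25]
turn [ 0.001 -0.005  0.002] shift after turn [ 18.49 -34.45  22.19]
```

```bash
python3 -m jog '[[1.5,-3,1.8,0,0,0,0],[1.5,-3,1.8,0,0,0,0],[1.5,-3,1.8,0,0,0,0],[1.5,-3,1.8,0,0,0,0],[1.5,-3,1.8,0,0,0,0],[1.5,-3,1.8,0,0,0,0],[1.5,-3,1.8,0,0,0,0],[1.5,-3,1.8,0,0,0,0]]'
python3 -m jog '[[1.5,-2.5,2,0,0,0,0],[1.5,-2.5,2,0,0,0,0],[1.7,-2.7,2,0,0,0,0],[1.7,-2.7,2,0,0,0,0],[0,0,0,0,0,0,0],[0,0,0,0,0,0,0]]'
python3 - <<'E'
from h import *; st(); go([625,-135,192],0.785,0.03)
s=monitor.read_state(); c=vision.camera("wrist"); cv2.imwrite("pics/w1.png",c["color"])
T=wristT(c,s); print(proj(c,[602,-98,180],T),proj(c,[641,-22,210],T))
E
```

```text
clock: 2.05
eef_pos: [402.6, -255.6, 308.5]
eef_rot: [3.141, -0.786, 0.032]
wrist_force: [1.6, -1.1, -0.2]
finger_gap: 0.6
clock: 2.65
eef_pos: [500.7, -148.9, 297.0]
eef_rot: [3.142, -0.785, 0.034]
wrist_force: [-0.9, -0.6, -0.1]
finger_gap: 0.3
t 2.65 pos [ 500.7 -148.9  297. ] z [ 0.706  0.024 -0.708] y [ 0.034 -0.999  0.   ] gap 0.3 F [-0.9 -0.6 -0.1] q [-0.57 -0.19  2.01  0.64  0.74  0.62]
shift cm (tool, before turn) [ 1.41 -0.96 16.24]
turn [-0.003  0.     0.003] shift after turn [ 1.4  -1.01 16.24]
[266.44258707 235.45631568] [179.36317818 176.6812985 ]
```

View pics/w1.png

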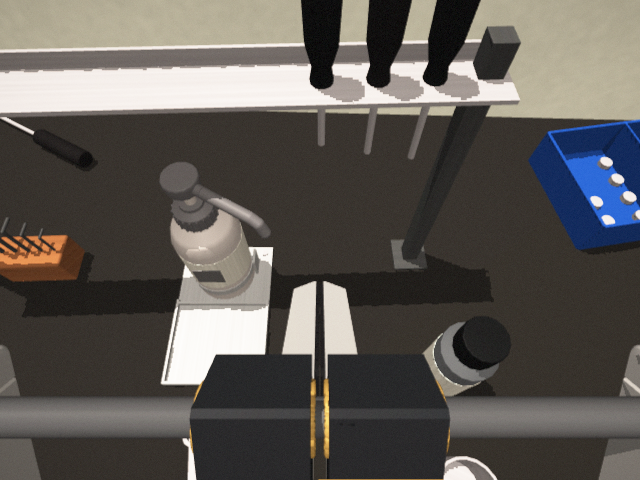

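The wrist picture agrees with my estimates: spout tip at (266,235) and head at (180,174), both as predicted. Next I check the screwdriver blade position, then move in behind the spout.

```bash
python3 - <<'E'
from h import *
s=monitor.read_state(); c=vision.camera("wrist"); T=wristT(c,s)
print("blade1 tip",onz(c,321,147,210,T).round(0)); go([642,-133,195]); 
E
```

```text
blade1 tip [ 679. -145.  210.]
shift cm (tool, before turn) [ 2.85 -1.3  17.28]
```

```bash
python3 -m jog '[[0.7,-0.3,3.5,0,0,0,0],[0.7,-0.3,3.5,0,0,0,0],[0.7,-0.3,3.5,0,0,0,0],[0.7,-0.4,3.5,0,0,0,0],[0,0,3.3,0,0,0,0],[0,0,0,0,0,0,0]]'
python3 - <<'E'
from h import *; st(); go([642,-95,195])
s=monitor.read_state(); c=vision.camera("wrist"); cv2.imwrite("pics/w2.png",c["color"])
E
```

```text
clock: 3.35
eef_pos: [642.2, -133.1, 190.5]
eef_rot: [-3.139, -0.78, 0.029]
wrist_force: [-1.1, -1.2, -0.0]
finger_gap: 0.5
t 3.35 pos [ 642.2 -133.1  190.5] z [ 0.703  0.023 -0.711] y [ 0.031 -1.    -0.002] gap 0.5 F [-1.1 -1.2 -0. ] q [-0.38  0.23  1.84  0.73  0.43  0.59]
shift cm (tool, before turn) [ 0.38 -3.81 -0.25]
```

View pics/w2.png

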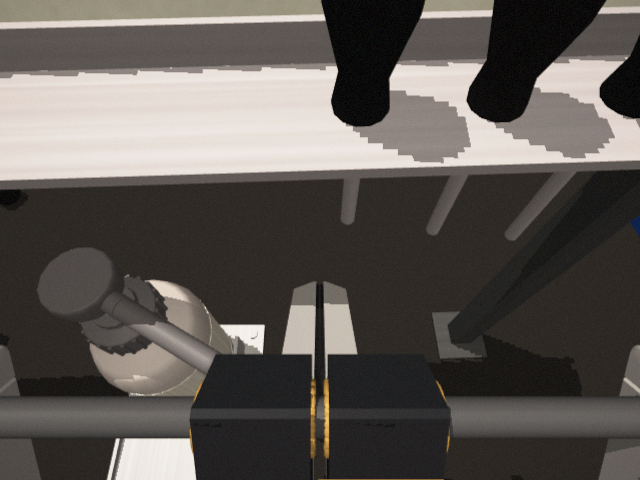

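The fingertips at (320,282) are now past the spout tip and behind its line, and clear of the blades at (348,220). I slide in +y, then pull the spout round.

```bash
python3 -m jog '[[0.2,-1.3,-0.1,0,0,0,0],[0.1,-1.3,-0.1,0,0,0,0],[0,-1.2,0,0,0,0,0],[0,0,0,0,0,0,0]]'
python3 - <<'E'
from h import *; st(); go([612,-78,195])
s=monitor.read_state(); c=vision.camera("wrist"); cv2.imwrite("pics/w3.png",c["color"])
E
```

```text
clock: 3.8
eef_pos: [641.1, -94.5, 199.7]
eef_rot: [3.141, -0.787, 0.032]
wrist_force: [-0.2, 0.9, -0.6]
finger_gap: 0.3
t 3.8 pos [641.1 -94.5 199.7] z [ 0.708  0.022 -0.706] y [ 0.031 -1.     0.001] gap 0.3 F [-0.2  0.9 -0.6] q [-0.3   0.2   1.86  0.64  0.39  0.73]
shift cm (tool, before turn) [-2.35 -1.74 -1.69]
```

View pics/w3.png

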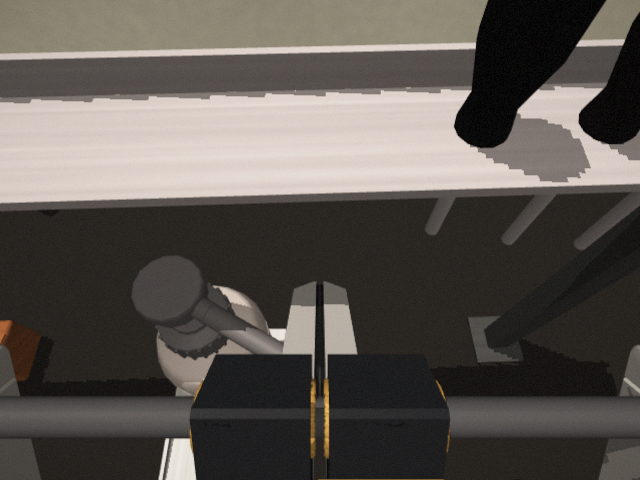

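```bash
python3 -m jog '[[-0.3,0,0.3,0,0,0,0],[-0.5,-0.3,-0.5,0,0,0,0],[-0.5,-0.3,-0.5,0,0,0,0],[-0.5,-0.4,-0.5,0,0,0,0],[-0.5,-0.5,-0.5,0,0,0,0],[0,0,0,0,0,0,0]]'
python3 - <<'E'
from h import *; st(); go([585,-50,193])
c=vision.camera("side"); cv2.imwrite("pics/s4.png",cv2.resize(c["color"][140:320,220:440],None,fx=3.3,fy=3.3))
E
```

```text
clock: 4.45
eef_pos: [612.1, -79.5, 193.9]
eef_rot: [3.142, -0.785, 0.032]
wrist_force: [-0.1, 0.1, 0.2]
finger_gap: 0.4
t 4.45 pos [612.1 -79.5 193.9] z [ 0.707  0.023 -0.707] y [ 0.032 -0.999  0.   ] gap 0.4 F [-0.1  0.1  0.2] q [-0.29  0.14  1.95  0.66  0.37  0.72]
shift cm (tool, before turn) [-1.92 -3.03 -1.78]
```

View pics/s4.png

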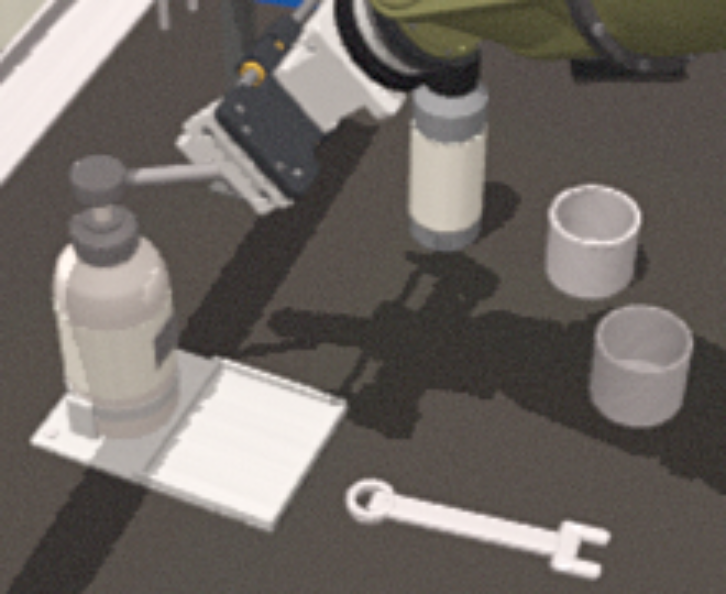

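The spout (crop 125–225,175) is turning. I carry on.

```bash
python3 -m jog '[[-0.5,-0.5,-0.5,0,0,0,0],[-0.5,-0.6,-0.4,0,0,0,0],[-0.4,-0.6,-0.4,0,0,0,0],[-0.3,-0.6,-0.3,0,0,0,0],[-0.2,-0.7,-0.2,0,0,0,0],[0,0,0,0,0,0,0]]'
python3 - <<'E'
from h import *; st()
c=vision.camera("top"); cv2.imwrite("pics/t5.png",cv2.resize(c["color"][110:250,290:490],None,fx=4,fy=4))
E
```

```text
clock: 5.1
eef_pos: [585.4, -50.0, 193.1]
eef_rot: [-3.142, -0.785, 0.033]
wrist_force: [0.1, 0.8, 0.8]
finger_gap: 0.5
t 5.1 pos [585.4 -50.  193.1] z [ 0.706  0.023 -0.707] y [ 0.033 -0.999 -0.   ] gap 0.5 F [0.1 0.8 0.8] q [-0.23  0.07  2.03  0.6   0.33  0.8 ]
```

View pics/t5.png

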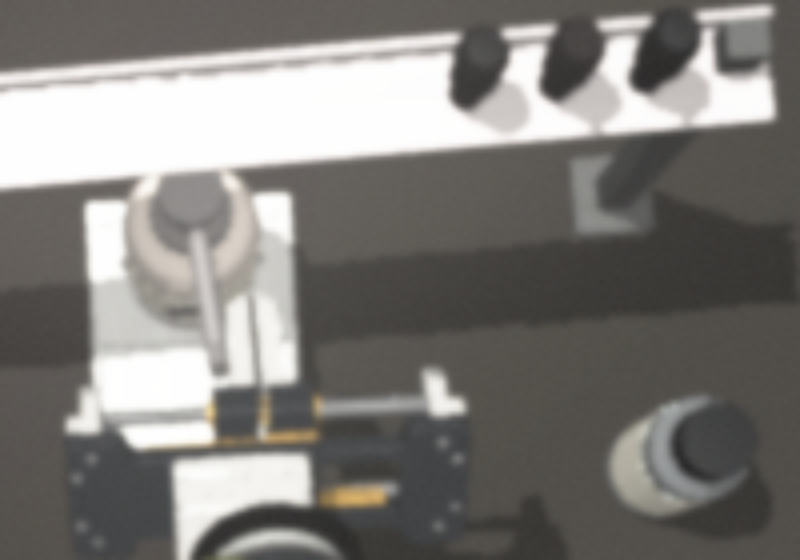

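The spout runs from crop (195,230) to (220,370), about 0.15 rad left. I lift off, open, straddle it and close gently to centre it.

```bash
python3 -m jog '[[0,0.3,0,0,0,0,0],[2,0,-2,0,0,0,40],[1,-0.6,-1,0,0,0,40],[0,-1.2,0,0,0,0,40],[0,-1.15,0,0,0,0,40],[0,0,0,0,0,0,40],[0,0,0,0,0,0,40]]'
python3 - <<'E'
from h import *; st(); go([583,-23.9,190],0.785,0.032)
E
```

```text
clock: 5.85
eef_pos: [585.1, -24.7, 235.4]
eef_rot: [3.142, -0.785, 0.032]
wrist_force: [1.3, -0.9, 0.9]
finger_gap: 37.3
t 5.85 pos [585.1 -24.7 235.4] z [ 0.706  0.023 -0.708] y [ 0.032 -0.999  0.   ] gap 37.3 F [ 1.3 -0.9  0.9] q [-0.17  0.    1.99  0.37  0.4   1.08]
shift cm (tool, before turn) [-3.35 -0.09  3.07]
turn [-0.  0.  0.] shift after turn [-3.35 -0.09  3.07]
```

```bash
python3 -m jog '[[-1.1,0,1,0,0,0,40],[-1.1,0,1,0,0,0,40],[-1.1,0,1,0,0,0,40],[0,0,0,0,0,0,20],[0,0,0,0,0,0,10],[0,0,0,0,0,0,5],[0,0,0,0,0,0,5],[0,0,0,0,0,0,5]]' 3
python3 -m jog '[[0,0,0,0,0,0,5],[0,0,0,0,0,0,5],[0,0,0,0,0,0,5]]' 3
python3 - <<'E'
from h import *; st()
c=vision.camera("top"); cv2.imwrite("pics/t6.png",cv2.resize(c["color"][110:250,290:490],None,fx=4,fy=4))
E
```

```text
clock: 6.65
eef_pos: [583.1, -24.6, 191.6]
eef_rot: [3.141, -0.786, 0.032]
wrist_force: [0.1, 0.1, 0.7]
finger_gap: 11.0
clock: 6.95
eef_pos: [583.0, -24.5, 191.3]
eef_rot: [3.141, -0.786, 0.032]
wrist_force: [-1.4, -0.2, 1.9]
finger_gap: 10.9
t 6.95 pos [583.  -24.5 191.3] z [ 0.707  0.022 -0.707] y [ 0.032 -0.999  0.   ] gap 10.9 F [-1.4 -0.2  1.9] q [-0.17  0.06  2.04  0.5   0.3   0.94]
```

View pics/t6.png

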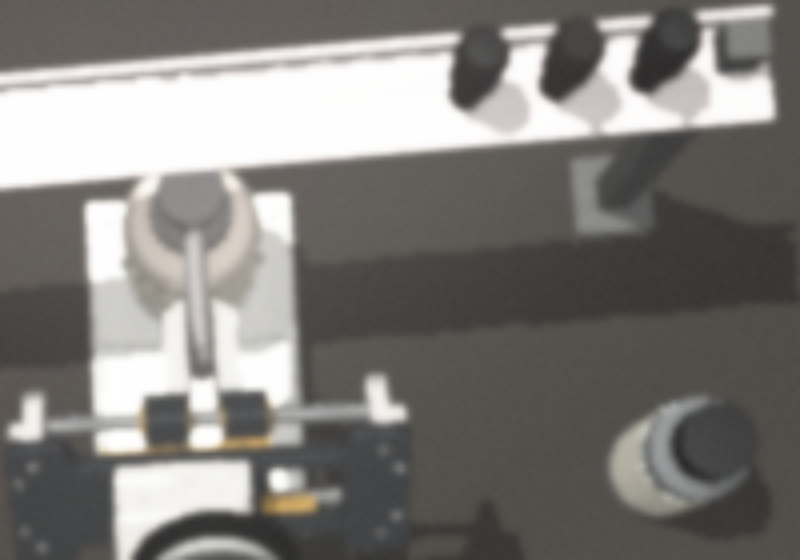

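The gap reads 10.9 mm (the spout bar) and the spout runs parallel to the plate edges, centred. I release, lift and head for the cup.

```bash
python3 -m jog '[[0,0,0,0,0,0,40],[0,0,0,0,0,0,40],[0,0,0,0,0,0,40],[2.5,0,-2.5,0,0,0,40],[2.5,0,-2.5,0,0,0,100],[2,0,-3,0,0,0,100],[0,0,-4,0,0,0,100]]' 10
python3 - <<'E'
from h import *; st(); go([330,-330,200],0.785,0.4)
c=vision.camera("top"); cv2.imwrite("pics/t7.png",cv2.resize(c["color"][110:250,290:490],None,fx=4,fy=4))
E
```

```text
clock: 7.7
eef_pos: [547.9, -25.7, 327.0]
eef_rot: [3.141, -0.785, 0.032]
wrist_force: [-0.8, 0.1, -0.5]
finger_gap: 58.0
t 7.7 pos [547.9 -25.7 327. ] z [ 0.707  0.022 -0.707] y [ 0.032 -0.999  0.   ] gap 58.0 F [-0.8  0.1 -0.5] q [-0.19 -0.18  1.93  0.27  0.64  1.2 ]
shift cm (tool, before turn) [-25.07  29.72  -7.1 ]
turn [ 0.261 -0.    -0.26 ] shift after turn [-31.56  19.54 -13.58]
```

View pics/t7.png

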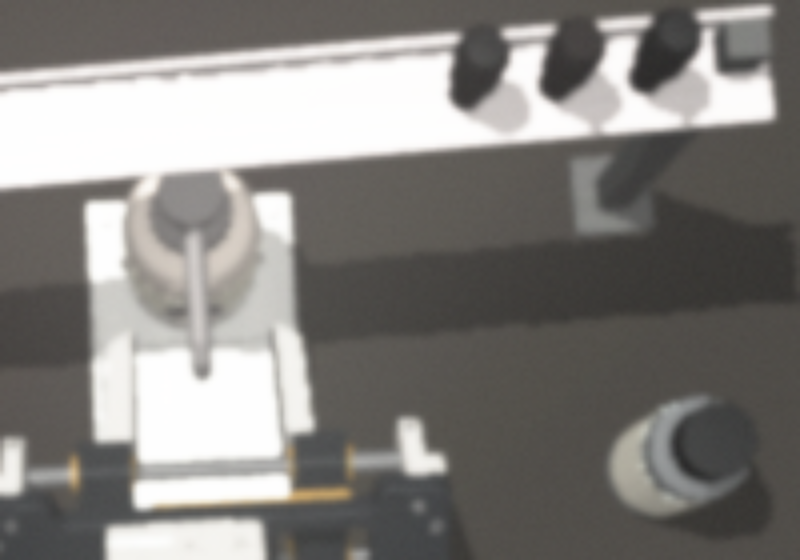

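```bash
python3 -m jog '[[-2.4,2.8,-0.7,0,0,0,100],[-2.4,2.8,-0.7,0,0,0,100],[-2.4,2.8,-0.7,0,0,0,100],[-2.4,2.8,-0.7,0,0,0,100],[-2.4,2.8,-0.7,0,0,0,100],[-2.4,2.8,-0.7,0,0,0,100],[-2.4,2.8,-0.7,0,0,0,100],[-2.4,2.8,-0.7,0,0,0,100]]' 10
python3 -m jog '[[-2.2,2.6,-0.7,0,0,0,100],[-2.2,2.6,-0.7,0,0,0,100],[0,0,0,0.087,0,-0.087,100],[0,0,0,0.087,0,-0.087,100],[0,0,0,0.087,0,-0.086,100],[0,0,0,0,0,0,100],[0,0,0,0,0,0,100]]'
python3 - <<'E'
from h import *; st()
s=monitor.read_state(); c=vision.camera("wrist"); cv2.imwrite("pics/w8.png",c["color"]); T=wristT(c,s)
print(proj(c,[405,-284,55],T)); go([405,-284,30],0.785,0.4)
c=vision.camera("top"); t=lambda u,v:(u/4+290,v/4+110)
print("tip",onz(c,*t(202,374),183),[onz(c,*t(u,v),199)[:2].round(1) for u,v in ((193,235),(198,310),(201,365))])
E
```

```text
clock: 8.55
eef_pos: [378.3, -256.1, 229.0]
eef_rot: [3.141, -0.786, 0.032]
wrist_force: [-0.4, -0.0, 0.4]
finger_gap: 94.1
clock: 9.25
eef_pos: [340.1, -308.3, 207.6]
eef_rot: [-3.139, -0.785, 0.395]
wrist_force: [-0.2, -0.2, 0.7]
finger_gap: 93.6
t 9.25 pos [ 340.1 -308.3  207.6] z [ 0.651  0.275 -0.707] y [ 0.387 -0.922 -0.002] gap 93.6 F [-0.2 -0.2  0.7] q [-1.25  0.09  1.97  0.82  1.29 -0.4 ]
[323.50400081 286.78124984]
shift cm (tool, before turn) [-7.67  0.33 17.46]
turn [ 0.001 -0.    -0.003] shift after turn [-7.67  0.32 17.46]
tip [554.94848604 -26.37242884 183.        ] [array([621.2, -23. ]), array([584.2, -24.9]), array([557.2, -25.9])]
```

View pics/w8.png

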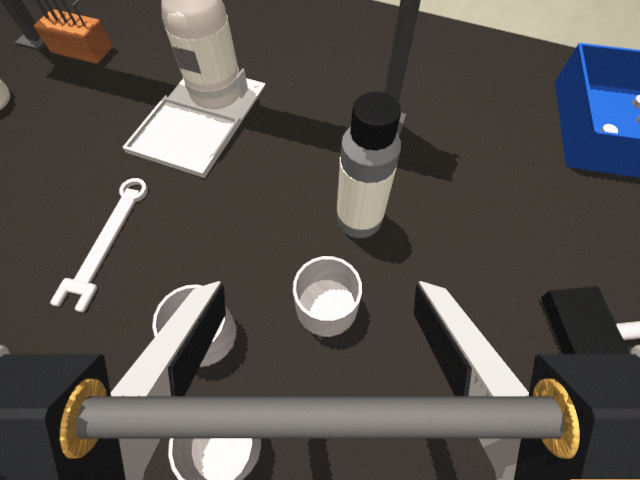

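Cup rim centre is at (328,286), against a prediction of (323,287). It is the one right in front of the spray can at (362,215); the look-alikes at (195,325) and (215,455) are nearer the base. I refine and then approach.

```bash
python3 - <<'E'
from h import *
s=monitor.read_state(); c=vision.camera("wrist"); T=wristT(c,s)
im=c["color"]; cr=im[250:340,285:370]; cv2.imwrite("pics/w9.png",cv2.resize(cr,None,fx=6,fy=6))
p=onz(c,328,286,55,T); print(p)
# rim extents
for q in ((294,288),(361,288),(327,258),(328,315)): print(onz(c,*q,55,T).round(1))
u=np.array([np.cos(.395),np.sin(.395)])
t=np.r_[p[:2]+13.3*u,20]; print(t); go(t)
E
```

```text
[ 407.45766541 -287.16218725   55.        ]
[ 393.5 -259.1   55. ]
[ 417.4 -315.9   55. ]
[ 433.8 -275.4   55. ]
[ 381.8 -297.6   55. ]
[ 419.73351971 -282.04423834   20.        ]
shift cm (tool, before turn) [-7.39  0.73 19.2 ]
```

View pics/w9.png

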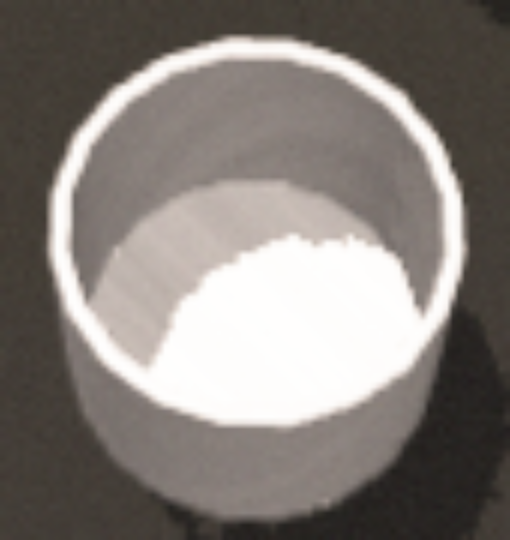

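```bash
python3 -m jog '[[-2.5,0.2,0,0,0,0,100],[-2.5,0.2,0,0,0,0,100],[-2.4,0.2,0,0,0,0,100],[0,0,3.5,0,0,0,100],[0,0,3.5,0,0,0,100],[0,0,3.5,0,0,0,100],[0,0,0,0,0,0,100]]'
python3 - <<'E'
from h import *; st(); go([418.5,-281,20],.785,.395)
s=monitor.read_state(); c=vision.camera("wrist"); cv2.imwrite("pics/w10.png",c["color"])
E
```

```text
clock: 10.1
eef_pos: [363.3, -302.7, 79.3]
eef_rot: [-3.135, -0.785, 0.396]
wrist_force: [-0.2, 0.8, 0.3]
finger_gap: 94.0
t 10.1 pos [ 363.3 -302.7   79.3] z [ 0.649  0.279 -0.708] y [ 0.39  -0.921 -0.005] gap 94.0 F [-0.2  0.8  0.3] q [-1.2   0.34  2.04  0.95  1.05 -0.64]
shift cm (tool, before turn) [0.01 0.19 8.39]
turn [-0.008  0.     0.001] shift after turn [0.   0.12 8.39]
```

View pics/w10.png

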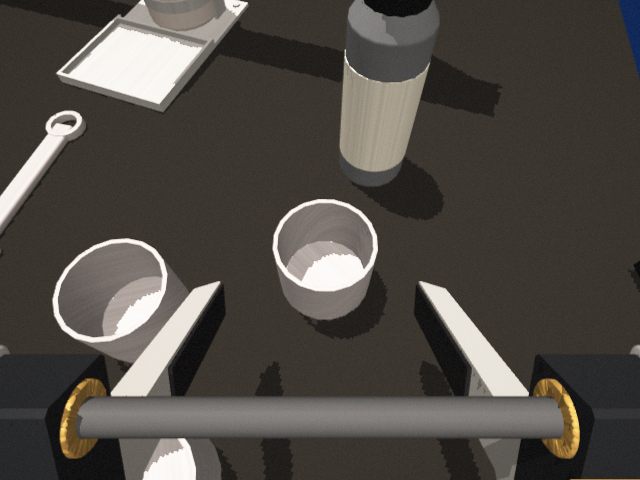

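The cup is centred between the fingers (325 against 320). I advance and grip.

```bash
python3 -m jog '[[0,0.1,2.8,0,0,0,100],[0,0.1,2.8,0,0,0,100],[0,0,2.8,0,0,0,100],[0,0,0,0,0,0,100],[0,0,0,0,0,0,80],[0,0,0,0,0,0,60],[0,0,0,0,0,0,60],[0,0,0,0,0,0,60]]' 15
python3 -m jog '[[0,0,0,0,0,0,55],[0,0,0,0,0,0,55],[0,0,0,0,0,0,55],[0,0,0,0,0,0,55]]' 15
python3 - <<'E'
from h import *; st()
s=monitor.read_state(); c=vision.camera("wrist"); cv2.imwrite("pics/w11.png",c["color"])
E
```

```text
clock: 10.95
eef_pos: [417.7, -284.5, 22.7]
eef_rot: [3.141, -0.785, 0.4]
wrist_force: [-0.6, 1.8, 0.0]
finger_gap: 65.7
clock: 11.35
eef_pos: [417.8, -284.4, 22.7]
eef_rot: [-3.142, -0.786, 0.4]
wrist_force: [-7.4, -0.7, 8.5]
finger_gap: 64.0
t 11.35 pos [ 417.8 -284.4   22.7] z [ 0.651  0.275 -0.707] y [ 0.389 -0.921 -0.   ] gap 64.0 F [-7.4 -0.7  8.5] q [-1.06  0.48  2.02  1.1   0.91 -0.72]
```

View pics/w11.png

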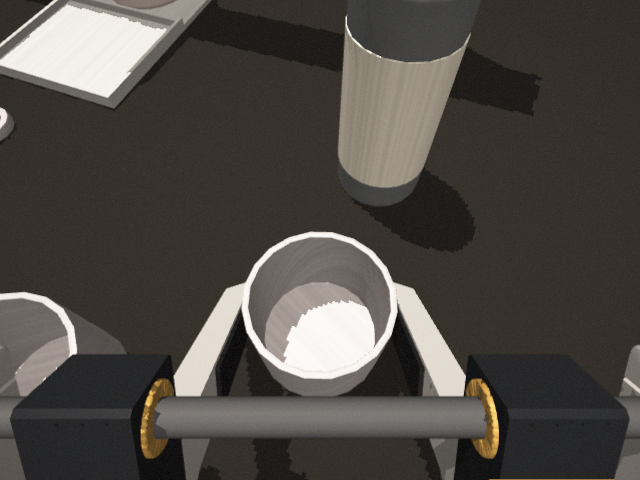

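The grip holds at 64.0 mm, the cup's diameter. I lift.

```bash
python3 -m jog '[[0.7,0,-0.7,0,0,0,55],[1.4,0,-1.4,0,0,0,55],[2,0,-2,0,0,0,55],[2,0,-2,0,0,0,55],[2.5,0,-2.5,0,0,0,55],[0,0,0,0,0,0,55],[0,0,0,0,0,0,55]]' 20
python3 - <<'E'
from h import *; st()
s=monitor.read_state(); c=vision.camera("wrist"); cv2.imwrite("pics/w12.png",c["color"]); T=wristT(c,s)
c=vision.camera("side"); cv2.imwrite("pics/s12.png",cv2.resize(c["color"][100:300,300:480],None,fx=3.5,fy=3.5)[:600])
go([480,-29,140],.785,.032)
E
```

```text
clock: 12.1
eef_pos: [417.9, -284.1, 144.2]
eef_rot: [3.141, -0.785, 0.401]
wrist_force: [-0.8, 0.6, -1.9]
finger_gap: 63.8
t 12.1 pos [ 417.9 -284.1  144.2] z [ 0.651  0.275 -0.707] y [ 0.39  -0.921  0.001] gap 63.8 F [-0.8  0.6 -1.9] q [-1.06  0.23  1.98  0.93  1.07 -0.42]
shift cm (tool, before turn) [ 10.85 -21.02  11.3 ]
turn [-0.262  0.001  0.259] shift after turn [  4.78 -25.25   5.18]
```

View pics/w12.png

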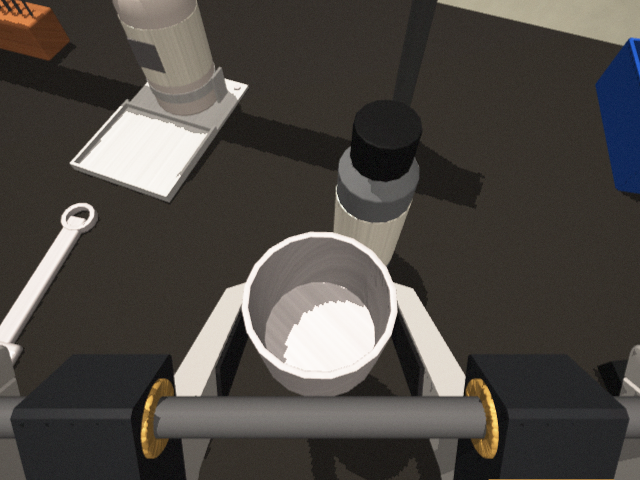

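View pics/s12.png

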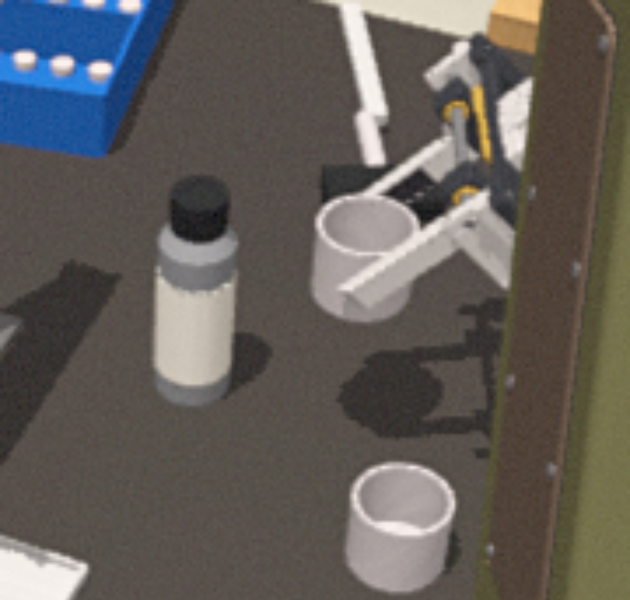

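The cup is held upright, looks the same in the jaws as before the lift, and the others are untouched. Now I work out the cup's offset from the TCP and the placing target.

```bash
python3 - <<'E'
from h import *
s=monitor.read_state(); c=vision.camera("wrist"); T=wristT(c,s); im=c["color"]
z=55+s["eef_pos"][2]-22.7
P=[onz(c,u,v,z,T) for u,v in ((243.5,306),(397,306),(320,232.5),(320,386))]
for p in P: print((p-s["eef_pos"]).round(1), end=' ')
print("diam",np.linalg.norm(P[0]-P[1]),np.linalg.norm(P[2]-P[3]))
# rim: fit front/back extents -> mid
mid=(P[2]+P[3])/2; print("centre rel tcp",(mid-s["eef_pos"]).round(1), "along-lean", (mid-s["eef_pos"])[:2]@[np.cos(.4),np.sin(.4)], "lat",(mid-s["eef_pos"])[:2]@[-np.sin(.4),np.cos(.4)])
E
```

```text
[-25.8  23.2  32.3] [ -1.5 -34.4  32.3] [18.1  7.9 32.3] [-42.1 -17.5  32.3] diam 62.43104472874751 65.45086244378781
centre rel tcp [-12.   -4.8  32.3] along-lean -12.925922328999237 lat 0.2405240371603797
```

```bash
python3 -m jog '[[0,0,0,-0.087,0,0.087,55],[0,0,0,-0.087,0,0.087,55],[0,0,0,-0.087,0,0.086,55],[0,0,0,0,0,0,55]]'
python3 -m jog '[[0.5,-3.2,0.6,0,0,0,55],[0.5,-3.2,0.6,0,0,0,55],[0.5,-3.2,0.6,0,0,0,55],[0.5,-3.2,0.6,0,0,0,55],[0.5,-3.2,0.6,0,0,0,55],[0.5,-3.2,0.6,0,0,0,55],[0.5,-3.2,0.5,0,0,0,55],[0.5,-2.9,0.5,0,0,0,55]]'
python3 - <<'E'
from h import *; st(); go([470,-28,60],.785,.032);go([568.4,-24.9,60],.785,.032)
E
```

```text
clock: 12.65
eef_pos: [417.5, -282.5, 142.6]
eef_rot: [-3.139, -0.784, 0.029]
wrist_force: [0.4, 0.7, -1.1]
finger_gap: 63.6
clock: 13.45
eef_pos: [471.1, -27.6, 139.0]
eef_rot: [3.141, -0.784, 0.036]
wrist_force: [0.2, -0.9, -2.0]
finger_gap: 64.0
t 13.45 pos [471.1 -27.6 139. ] z [ 0.705  0.025 -0.708] y [ 0.035 -0.999  0.   ] gap 64.0 F [ 0.2 -0.9 -2. ] q [-0.25 -0.1   2.35  1.    0.24  0.37]
shift cm (tool, before turn) [-5.66  0.03  5.52]
turn [-0.002  0.001  0.003] shift after turn [-5.66  0.04  5.51]
shift cm (tool, before turn) [ 1.32  0.07 12.47]
turn [-0.002  0.001  0.003] shift after turn [ 1.3   0.04 12.47]
```

```bash
python3 -m jog '[[-1.5,0,2.5,0,0,0,55],[-1.5,0,2.5,0,0,0,55],[0,0.1,2.5,0,0,0,55],[1.3,0,2.5,0,0,0,55],[1.5,0,1.3,0,0,0,55],[1.5,0,1.2,0,0,0,55],[0,0,0,0,0,0,55],[0,0,0,0,0,0,55]]'
python3 - <<'E'
from h import *; st(); go([568.4,-24.9,26.7],.785,.032)
s=monitor.read_state(); c=vision.camera("wrist"); cv2.imwrite("pics/w13.png",c["color"]); T=wristT(c,s)
c=vision.camera("side"); cv2.imwrite("pics/s13.png",cv2.resize(c["color"][140:320,220:440],None,fx=3.3,fy=3.3))
E
```

```text
clock: 14.25
eef_pos: [558.7, -23.0, 94.2]
eef_rot: [-3.13, -0.79, 0.035]
wrist_force: [-1.5, 0.3, -0.6]
finger_gap: 63.8
t 14.25 pos [558.7 -23.   94.2] z [ 0.71   0.037 -0.704] y [ 0.043 -0.999 -0.008] gap 63.8 F [-1.5  0.3 -0.6] q [-0.19  0.21  2.17  1.65  0.17 -0.24]
shift cm (tool, before turn) [-4.12  0.29  5.43]
turn [-0.014 -0.005  0.002] shift after turn [-4.09  0.22  5.45]
```

View pics/s13.png

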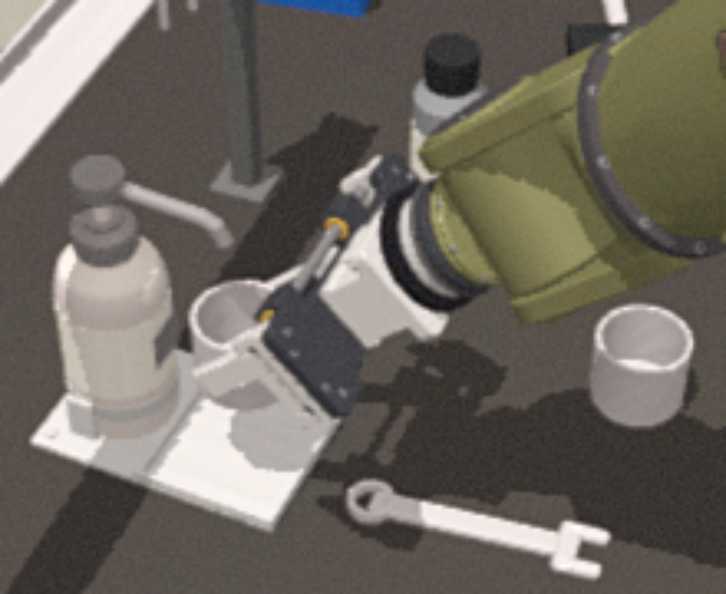

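View pics/w13.png

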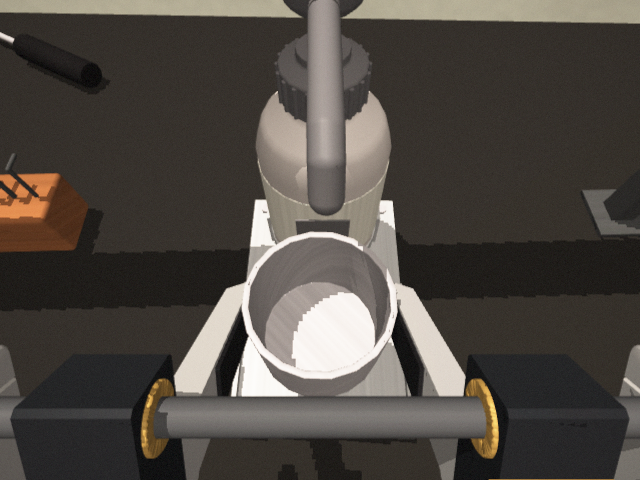

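Spout tip is in line with the cup (326 against 320 columns). The arm passes near its wrist singularity (j5≈0.17), so the last rows fell short; I continue slowly with small rows.

```bash
python3 -m jog '[[-0.35,0.05,0.55,-0.003,0,0,55],[-0.35,0.05,0.55,-0.003,0,0,55],[-0.35,0.05,0.55,-0.003,0,0,55],[-0.35,0,0.55,0,0,0,55],[-0.35,0,0.55,0,0,0,55],[-0.35,0,0.55,0,0,0,55],[-0.35,0,0.55,0,0,0,55],[0,0,0,0,0,0,55]]'
python3 - <<'E'
from h import *
s=monitor.read_state(); c=vision.camera("wrist"); cv2.imwrite("pics/w14.png",c["color"]); T=wristT(c,s); st(); go([568.4,-24.9,26.7],.785,.032)
E
```

```text
clock: 15.15
eef_pos: [568.5, -24.2, 49.9]
eef_rot: [-3.139, -0.79, 0.033]
wrist_force: [-0.2, -0.4, -1.4]
finger_gap: 63.7
t 15.2 pos [568.7 -24.2  50.3] z [ 0.71   0.026 -0.703] y [ 0.035 -0.999 -0.002] gap 63.5 F [-0.3  0.3 -0.9] q [-0.18  0.33  2.16  2.27  0.2  -0.86]
shift cm (tool, before turn) [-1.7   0.07  1.64]
turn [-0.003 -0.006  0.   ] shift after turn [-1.69  0.07  1.65]
```

View pics/w14.png

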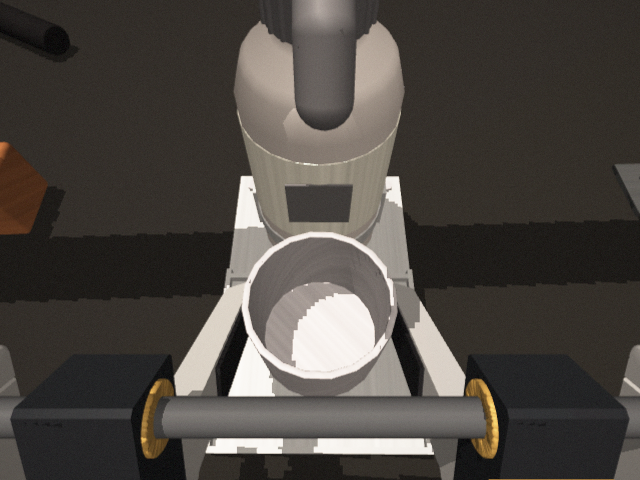

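```bash
python3 - <<'E'
from h import *
s=monitor.read_state(); c=vision.camera("wrist"); T=wristT(c,s)
print("tip front-face",onz(c,325,118,180,T).round(1),"tip expected px",proj(c,[556,-24.9,177],T).round(0)); go([567.8,-25.5,26.7],.785,.032)
st()
E
```

```text
tip front-face [556.8 -25.6 180. ] tip expected px [321. 132.]
shift cm (tool, before turn) [-1.79  0.13  1.61]
turn [-0.003 -0.006  0.001] shift after turn [-1.78  0.12  1.62]
t 15.25 pos [568.9 -24.2  50.7] z [ 0.711  0.026 -0.703] y [ 0.035 -0.999 -0.002] gap 63.7 F [ 0.  -0.8 -1.3] q [-0.18  0.33  2.16  2.27  0.2  -0.86]
```

```bash
python3 -m jog '[[-0.35,0.05,0.33,0,-0.003,0,55],[-0.35,0.03,0.33,0,-0.003,0,55],[-0.3,0.02,0.28,0,0,0,55],[-0.3,0,0.28,0,0,0,55],[-0.25,0,0.23,0,0,0,55],[-0.15,0,0.13,0,0,0,55],[0,0,0,0,0,0,55],[0,0,0,0,0,0,55]]'
python3 - <<'E'
from h import *; st(); go([568.2,-25.2,26.7],.785,.032)
E
```

```text
clock: 16.05
eef_pos: [568.4, -25.2, 27.4]
eef_rot: [-3.139, -0.785, 0.033]
wrist_force: [0.1, -0.5, -2.1]
finger_gap: 63.4
t 16.05 pos [568.4 -25.2  27.4] z [ 0.707  0.026 -0.707] y [ 0.035 -0.999 -0.002] gap 63.4 F [ 0.1 -0.5 -2.1] q [-0.18  0.39  2.16  2.44  0.24 -1.03]
shift cm (tool, before turn) [-0.07  0.    0.03]
turn [-0.003 -0.     0.   ] shift after turn [-0.07  0.    0.03]
```

```bash
python3 -m jog '[[-0.07,0,0.07,0,0,0,55],[0,0,0,0,0,0,55],[0,0,0,0,0,0,55]]'; python3 -m jog '[[-0.05,0,0.05,0,0,0,55],[0,0,0,0,0,0,55],[0,0,0,0,0,0,55]]'
```

```text
clock: 16.35
eef_pos: [568.6, -25.1, 26.7]
eef_rot: [-3.139, -0.786, 0.033]
wrist_force: [-1.1, 0.9, 2.2]
finger_gap: 63.6
clock: 16.65
eef_pos: [568.8, -25.1, 26.6]
eef_rot: [-3.139, -0.787, 0.033]
wrist_force: [-8.6, 0.3, 13.1]
finger_gap: 63.5
```

The cup is on the tray floor. I ease off slightly and open.

```bash
python3 -m jog '[[0.05,0,-0.05,0,0,0,55],[0,0,0,0,0,0,64],[0,0,0,0,0,0,70],[0,0,0,0,0,0,76],[0,0,0,0,0,0,82],[0,0,0,0,0,0,86],[0,0,0,0,0,0,86]]'
python3 - <<'E'
from h import *
s=monitor.read_state(); c=vision.camera("wrist"); cv2.imwrite("pics/w15.png",c["color"]); st()
c=vision.camera("side"); cv2.imwrite("pics/s15.png",cv2.resize(c["color"][140:320,220:440],None,fx=3.3,fy=3.3))
E
```

```text
clock: 17.35
eef_pos: [568.4, -25.1, 26.3]
eef_rot: [-3.139, -0.785, 0.033]
wrist_force: [-0.2, 0.5, 0.1]
finger_gap: 80.7
t 17.4 pos [568.4 -25.1  26.3] z [ 0.707  0.026 -0.707] y [ 0.035 -0.999 -0.002] gap 81.0 F [-0.2 -0.6 -0. ] q [-0.18  0.39  2.16  2.44  0.24 -1.04]
```

View pics/w15.png

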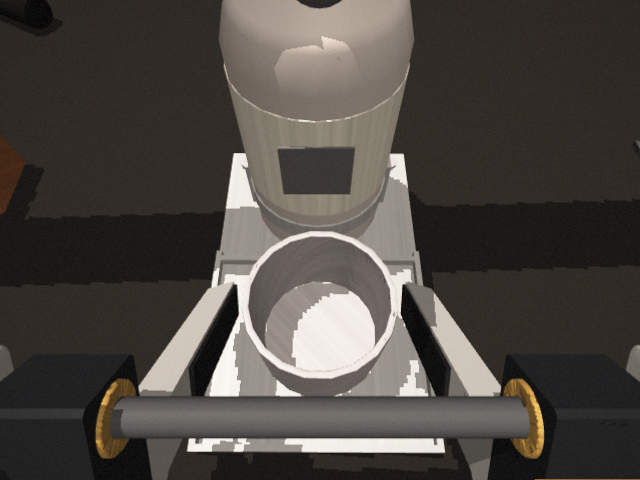

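View pics/s15.png

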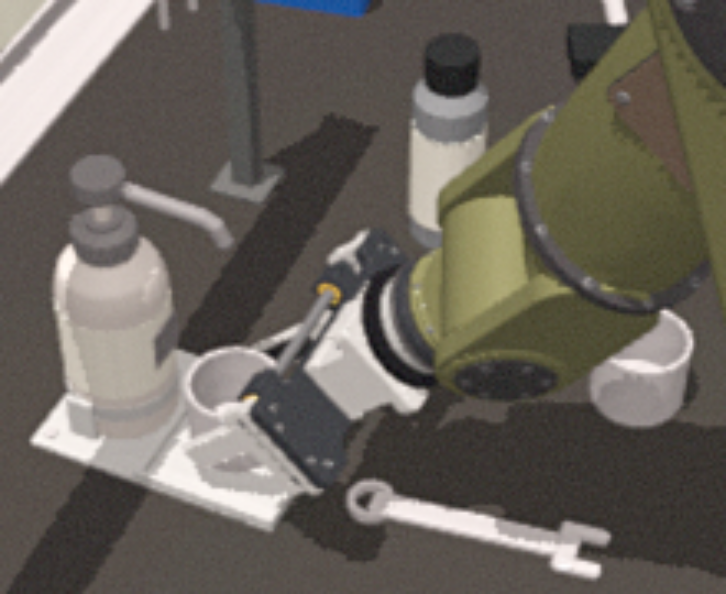

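```bash
python3 -m jog '[[0,0,-1,0,0,0,88],[0,0,-1.5,0,0,0,88],[0,0,-1.7,0,0,0,88],[0,0,-1.7,0,0,0,88],[0,0,-1.7,0,0,0,88],[0,0,-1.7,0,0,0,88],[0,0,-1.7,0,0,0,88],[0,0,-1.7,0,0,0,88]]'
python3 -m jog '[[0,0,-1.7,0,0,0,60],[0,0,-1.7,0,0,0,30],[0,0,0,0,0,0,0],[0,0,0,0,0,0,0],[0,0,0,0,0,0,0]]'
python3 - <<'E'
from h import *
s=monitor.read_state(); c=vision.camera("wrist"); cv2.imwrite("pics/w16.png",c["color"]); st(); T=wristT(c,s)
print(proj(c,[556,-25,177],T),proj(c,[556,-25,59],T))
E
```

```text
clock: 18.25
eef_pos: [478.0, -28.5, 116.6]
eef_rot: [-3.139, -0.785, 0.033]
wrist_force: [-0.2, 1.1, 0.2]
finger_gap: 82.7
clock: 18.75
eef_pos: [454.9, -29.2, 139.7]
eef_rot: [-3.138, -0.785, 0.032]
wrist_force: [-0.3, 0.2, 0.7]
finger_gap: 46.3
t 18.8 pos [454.8 -29.2 139.6] z [ 0.706  0.026 -0.708] y [ 0.035 -0.999 -0.003] gap 42.1 F [ 0.1 -0.7 -0.8] q [-0.27 -0.15  2.39  1.    0.26  0.36]
[318.89183218  96.33544051] [319.52949614 215.02839791]
```

View pics/w16.png

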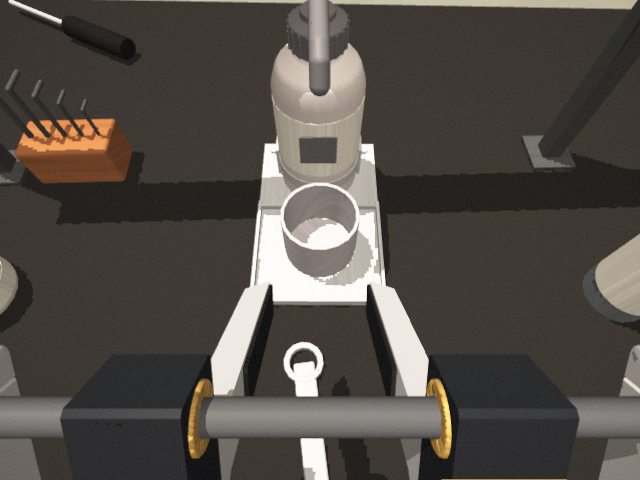

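The cup stands released with centre at (320,216) and the spout tip directly above at (319,95), matching the predicted projections. Now I close the fingers and move up to press.

```bash
python3 -m jog '[[1.7,0,-1.7,0,0,0,0],[1.8,0,-1.8,0,0,0,0],[2.2,0,-1.8,0,0,0,0],[2.2,0,-1.8,0,0,0,0],[2.2,0,-1.8,0,0,0,0],[2.2,0,-1,0,0,0,0],[2.2,0,-1,0,0,0,0],[2,0,0,0,0,0,0]]' 20
python3 - <<'E'
from h import *
st(); go([585,-23.5,275],.785,.032); go([644,-22.3,222],.785,.032)
E
```

```text
clock: 19.6
eef_pos: [495.1, -27.8, 334.2]
eef_rot: [-3.138, -0.787, 0.033]
wrist_force: [-0.3, 0.4, 0.1]
finger_gap: 0.5
t 19.6 pos [495.1 -27.8 334.2] z [ 0.708  0.028 -0.706] y [ 0.036 -0.999 -0.003] gap 0.5 F [-0.3  0.4  0.1] q [-0.24 -0.32  2.02  0.3   0.7   1.14]
shift cm (tool, before turn) [ 2.16 -0.09 10.55]
turn [-0.005 -0.002  0.001] shift after turn [ 2.18 -0.15 10.55]
shift cm (tool, before turn) [ 2.58  0.02 18.47]
turn [-0.005 -0.002  0.001] shift after turn [ 2.61 -0.08 18.47]
```

```bash
python3 -m jog '[[0.7,0,2.6,-0.003,0,0,0],[0.7,0,2.6,-0.002,0,0,0],[0.7,0,2.6,0,0,0,0],[0.3,0,2.6,0,0,0,0],[0,0,2,0,0,0,0],[0,0,2,0,0,0,0],[0,0,2,0,0,0,0],[0,0,0,0,0,0,0]]'
python3 - <<'E'
from h import *
st(); go([644,-22.3,217],.785,.032)
s=monitor.read_state(); c=vision.camera("wrist"); cv2.imwrite("pics/w17.png",c["color"])
c=vision.camera("side"); cv2.imwrite("pics/s17.png",cv2.resize(c["color"][140:320,200:420],None,fx=3.3,fy=3.3))
E
```

```text
clock: 20.4
eef_pos: [627.5, -23.5, 230.5]
eef_rot: [-3.141, -0.781, 0.032]
wrist_force: [0.4, -0.3, 0.5]
finger_gap: 0.6
t 20.4 pos [627.5 -23.5 230.5] z [ 0.704  0.023 -0.71 ] y [ 0.032 -0.999 -0.   ] gap 0.6 F [ 0.4 -0.3  0.5] q [-0.15  0.11  1.89  0.34  0.4   1.12]
shift cm (tool, before turn) [ 0.22 -0.06  2.12]
turn [-0.     0.004  0.   ] shift after turn [ 0.22 -0.06  2.12]
```

View pics/w17.png

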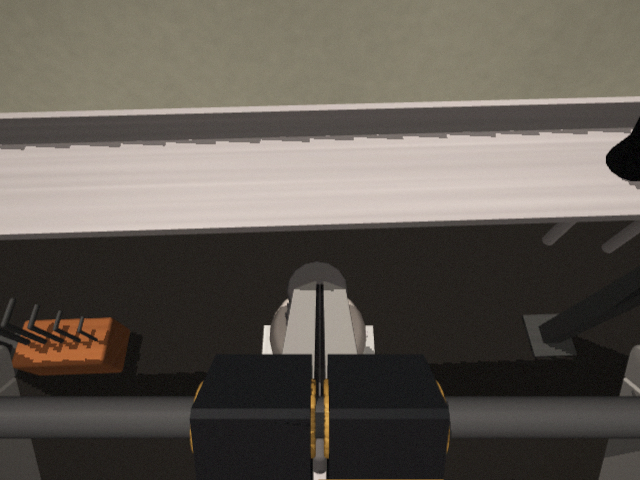

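View pics/s17.png

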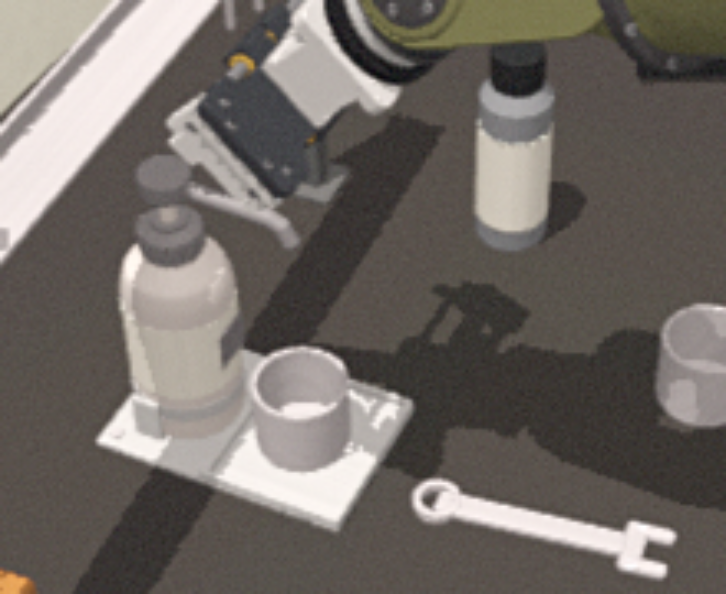

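Fingertips (320,285) are lined up with the head (317,280) and clear of the rail front edge (row 228). I move over the head, then press straight down.

```bash
python3 -m jog '[[0.2,-0.05,0.7,0,0.003,0,0],[0.1,0,0.7,0,0,0,0],[0,0,0.6,0,0,0,0],[0,0,0,0,0,0,0],[0,0,0,0,0,0,0]]'
python3 - <<'E'
from h import *
st()
E
python3 -m jog '[[-0.2,0,0.2,0,0,0,0],[-0.2,0,0.2,0,0,0,0],[0,0,0,0,0,0,0],[0,0,0,0,0,0,0]]'
python3 - <<'E'
from h import *
st(); c=vision.camera("side"); cv2.imwrite("pics/s18.png",cv2.resize(c["color"][160:240,220:330],None,fx=7,fy=7))
E
```

```text
clock: 21.0
eef_pos: [643.4, -22.9, 221.8]
eef_rot: [3.14, -0.788, 0.033]
wrist_force: [-0.1, -0.6, -0.5]
finger_gap: 0.3
t 21.0 pos [643.4 -22.9 221.8] z [ 0.709  0.022 -0.705] y [ 0.032 -1.     0.001] gap 0.3 F [-0.1 -0.6 -0.5] q [-0.14  0.15  1.86  0.35  0.37  1.12]
clock: 21.4
eef_pos: [643.5, -23.0, 216.4]
eef_rot: [3.14, -0.789, 0.033]
wrist_force: [-0.1, 0.8, 1.5]
finger_gap: 0.8
t 21.4 pos [643.5 -23.  216.4] z [ 0.709  0.021 -0.705] y [ 0.031 -1.     0.001] gap 0.8 F [-0.1  0.8  1.5] q [-0.14  0.16  1.87  0.36  0.36  1.1 ]
```

View pics/s18.png

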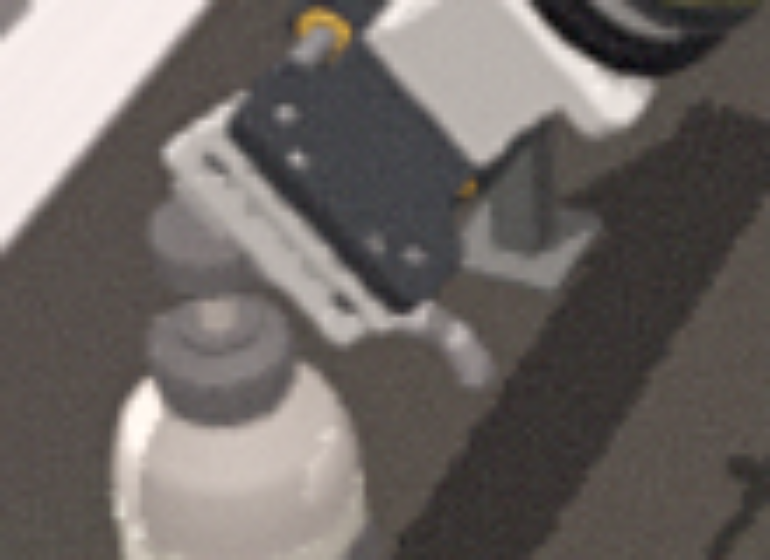

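```bash
python3 -m jog '[[-0.2,0,0.2,0,0,0,0],[-0.2,0,0.2,0,0,0,0],[0,0,0,0,0,0,0]]'; python3 -m jog '[[-0.2,0,0.2,0,0,0,0],[-0.2,0,0.2,0,0,0,0],[0,0,0,0,0,0,0]]'; python3 -m jog '[[-0.2,0,0.2,0,0,0,0],[0,0,0,0,0,0,0]]'
python3 - <<'E'
from h import *
st(); s=monitor.read_state(); c=vision.camera("wrist"); cv2.imwrite("pics/w19.png",c["color"])
E
```

```text
clock: 21.75
eef_pos: [643.6, -23.0, 210.7]
eef_rot: [3.14, -0.789, 0.033]
wrist_force: [-1.6, 0.2, 6.3]
finger_gap: 0.7
clock: 22.05
eef_pos: [643.7, -23.0, 205.3]
eef_rot: [3.14, -0.79, 0.033]
wrist_force: [-3.4, 0.4, 8.7]
finger_gap: 0.6
clock: 22.25
eef_pos: [643.8, -23.0, 202.7]
eef_rot: [3.14, -0.79, 0.033]
wrist_force: [-4.4, 0.4, 8.9]
finger_gap: 0.6
t 22.25 pos [643.8 -23.  202.7] z [ 0.71   0.021 -0.704] y [ 0.031 -1.     0.001] gap 0.6 F [-4.4  0.4  8.9] q [-0.14  0.18  1.88  0.4   0.32  1.07]
```

View pics/w19.png

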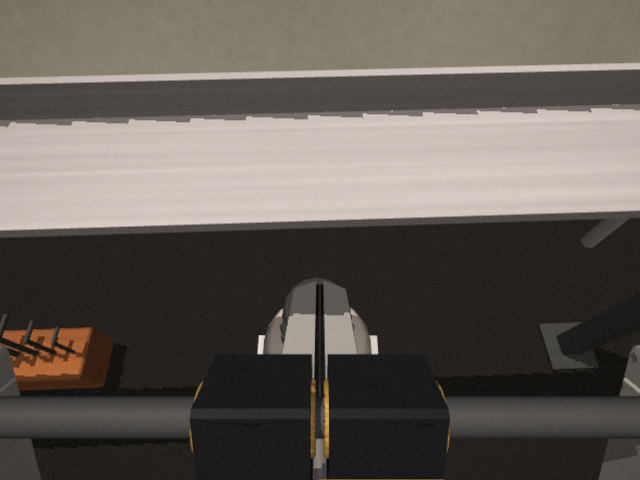

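The head is going down under the tips with the spring force rising as expected. I carry on to the stop.

```bash
python3 -m jog '[[-0.15,0,0.15,0,0,0,0],[0,0,0,0,0,0,0]]'; python3 -m jog '[[-0.15,0,0.15,0,0,0,0],[0,0,0,0,0,0,0]]';python3 -m jog '[[-0.1,0,0.1,0,0,0,0],[0,0,0,0,0,0,0],[0,0,0,0,0,0,0]]'
```

```text
clock: 22.5
eef_pos: [643.8, -23.1, 200.8]
eef_rot: [3.139, -0.791, 0.033]
wrist_force: [-5.9, 0.7, 10.2]
finger_gap: 0.2
clock: 22.7
eef_pos: [643.9, -23.0, 198.8]
eef_rot: [3.139, -0.791, 0.033]
wrist_force: [-5.9, 0.6, 10.0]
finger_gap: 0.4
clock: 23.0
eef_pos: [644.0, -23.1, 197.9]
eef_rot: [3.139, -0.792, 0.033]
wrist_force: [-8.1, 0.9, 12.5]
finger_gap: 0.5
```

```bash
python3 -m jog '[[-0.07,0,0.07,0,0,0,0],[0,0,0,0,0,0,0],[0,0,0,0,0,0,0]]'
```

```text
clock: 23.3
eef_pos: [644.2, -23.1, 197.6]
eef_rot: [3.139, -0.793, 0.033]
wrist_force: [-11.1, 1.3, 16.2]
finger_gap: 0.1
```

```bash
python3 -m jog '[[-0.08,0,0.08,0,0,0,0],[0,0,0,0,0,0,0],[0,0,0,0,0,0,0],[0,0,0,0,0,0,0]]'
python3 - <<'E'
from h import *
st(); c=vision.camera("side"); cv2.imwrite("pics/s20.png",cv2.resize(c["color"][160:300,220:340],None,fx=5,fy=4))
E
```

```text
clock: 23.7
eef_pos: [644.6, -23.1, 197.3]
eef_rot: [3.139, -0.794, 0.033]
wrist_force: [-12.6, 0.5, 22.3]
finger_gap: 0.1
t 23.7 pos [644.6 -23.1 197.3] z [ 0.713  0.021 -0.701] y [ 0.031 -1.     0.002] gap 0.1 F [-12.6   0.5  22.3] q [-0.14  0.19  1.89  0.42  0.31  1.04]
```

View pics/s20.png

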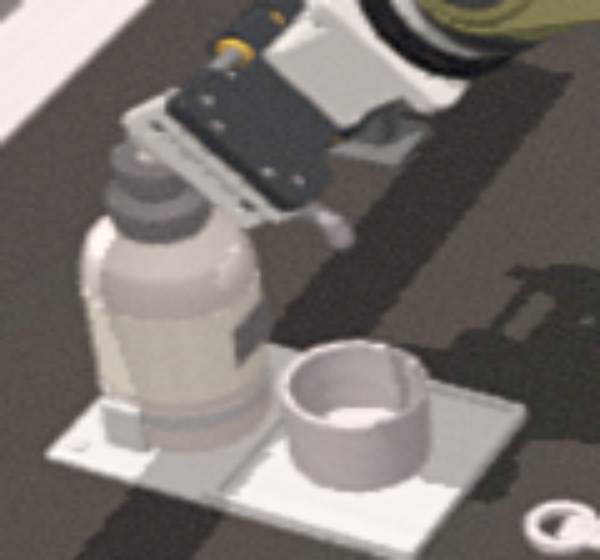

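At the stop: commanded motion no longer lowers the tool and force is up to 22 N (spring only 11). The head sits down on the collar (crop 140,165). Now I let it rise straight up, then back off.

```bash
python3 -m jog '[[0.3,0,-0.3,0,0,0,0],[0.3,0,-0.3,0,0,0,0],[0.4,0,-0.4,0,0,0,0],[0.4,0,-0.4,0,0,0,0],[0.5,0,-0.5,0,0,0,0],[0.5,0,-0.5,0,0,0,0],[0,0,0,0,0,0,0]]'
python3 -m jog '[[0,0,-2,0,0,0,0],[0,0,-3,0,0,0,0],[0,0,-3,0,0,0,0],[0,0,-3,0,0,0,0],[0,0,-3,0,0,0,0],[0,0,-3,0,0,0,0],[0,0,-3,0,0,0,0],[0,0,0,0,0,0,0]]'
python3 - <<'E'
from h import *
st(); 
c=vision.camera("side"); cv2.imwrite("pics/s21.png",c["color"])
t=vision.camera("top"); cv2.imwrite("pics/t21.png",t["color"])
s=monitor.read_state(); w=vision.camera("wrist"); cv2.imwrite("pics/w21.png",w["color"]); T=wristT(w,s)
print(proj(w,[556,-25,177],T),proj(w,[556,-25,59],T),proj(w,[641,-22.3,210],T))
print(proj(c,[556,-25,177]),proj(c,[556,-25,59]),proj(c,[641,-22.3,210]))
E
```

```text
clock: 24.45
eef_pos: [643.5, -22.9, 228.9]
eef_rot: [3.14, -0.789, 0.033]
wrist_force: [-0.3, -0.2, 0.3]
finger_gap: 0.7
clock: 25.25
eef_pos: [500.7, -27.4, 372.3]
eef_rot: [3.138, -0.793, 0.034]
wrist_force: [1.4, 1.0, -0.6]
finger_gap: 0.4
t 25.25 pos [500.7 -27.4 372.3] z [ 0.712  0.021 -0.701] y [ 0.031 -1.     0.002] gap 0.4 F [ 1.4  1.  -0.6] q [-0.23 -0.33  1.95  0.26  0.77  1.2 ]
[319.26759117 316.39013572] [319.25506489 346.42391731] [319.26146576 225.56761752]
[288.48255815 215.94190138] [291.17657852 256.23752421] [250.04706514 191.96996368]
```

View pics/s21.png

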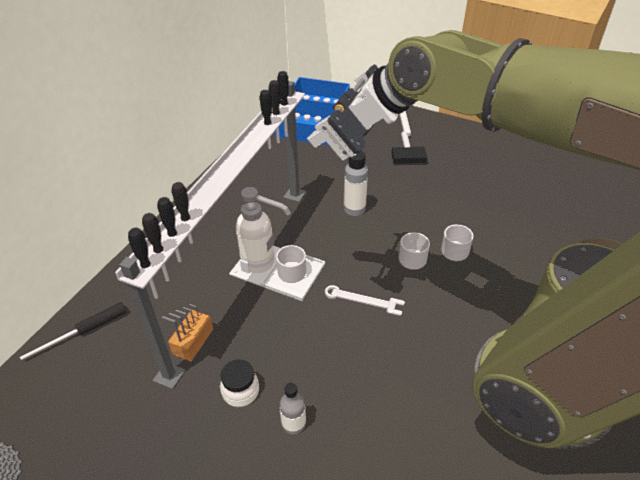

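View pics/t21.png

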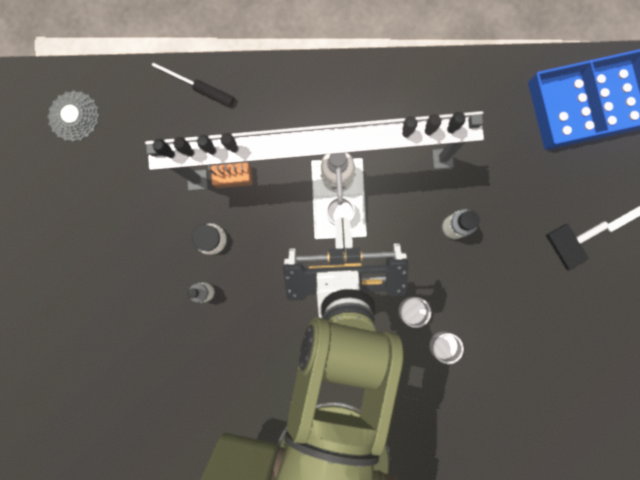

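View pics/w21.png

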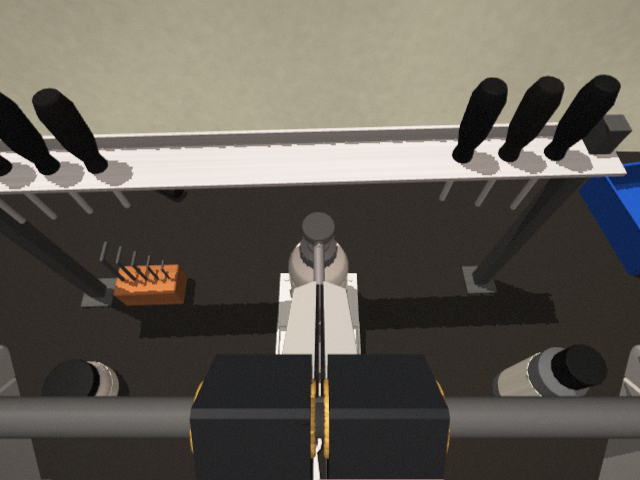

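```bash
python3 - <<'E'
from h import *
c=vision.camera("side"); im=c["color"]
cv2.imwrite("pics/s22.png",cv2.resize(im[180:300,230:330],None,fx=5,fy=5))
a=cv2.imread("pics/side0.png").astype(int)
for n,(x0,x1,y0,y1) in dict(jar=(215,265,355,410),oil=(275,312,378,438),wrench=(322,410,280,318),can=(340,372,165,220)).items():
    print(n,np.abs(a[y0:y1,x0:x1]-im[y0:y1,x0:x1]).mean().round(2))
E
```

```text
jar 3.73
oil 3.48
wrench 5.37
can 3.32
```

View pics/s22.png

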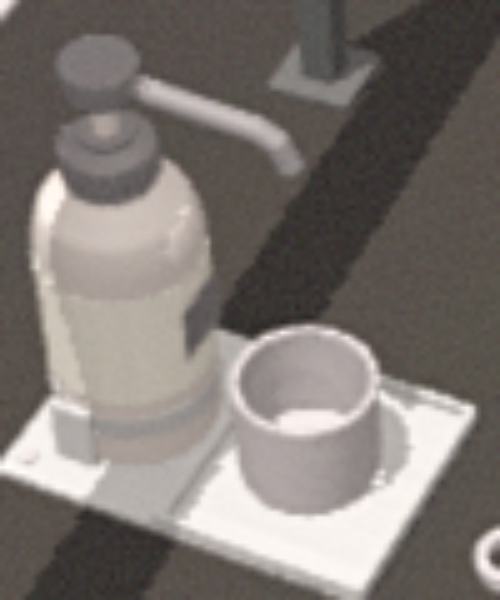

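Cup rim centre is at (291.4,256.2), against a predicted (291.2,256.2). Spout tip is at (288.2,214.4), against (288.5,215.9). Head is up again and the bystanders are unmoved, so I hand in.

```bash
python3 -c "
from cell import order
print(order.sign_off())"
```

```text
the job is handed in; nothing more can be done
None
```

The dose was taken in the order asked and the job handed in at about 25.5 s; no verdict is reported, so this rests on my own checks.

- **Spout:** I pulled it round with the closed fingertips and centred it by closing the jaws on it. The gap read 10.9 mm, the thickness of the bar. In the top view the spout ran parallel to the plate edges.
- **Cup:** I took the one farthest from the base, 494 mm out (the look-alikes were at 380 and 358 mm). I stood it on the tray and let go. In the last side picture the rim centre and spout tip were each within about 2 pixels of where they should be with the tip over the middle.
- **Pump head:** I pressed it with the closed fingertips, leaned 45° under the rail. It went down about 18 mm to a hard stop, where 22 N gave almost no more travel. It then rose, and the last picture shows it fully up.
- **Bystanders:** the spray can, grease jar, oil bottle and wrench look unmoved. The before-and-after picture difference is small for all four: the wrench was largest at 5.4 grey levels and the other three were 3.3–3.7.

Two things did not go quite to plan:
- Near the wrist singularity a few rows fell short while I was moving the cup in, and I made that up with slower rows.
- Setting the cup down briefly pushed it onto the tray with about 13 N, so I eased off before opening.

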